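Lock the winged cap on the garment steamer

TASK

The garment steamer has been refilled: put its red winged cap back on the filler neck with the lugs down in the slots, press it against the sprung plate and turn it clockwise to its stop, so that it stays locked by itself, then let go. Work gently and by feel, do not force the cap or knock the carrying handle beside the neck, and leave the can, the jug and the brush where they are.

Things in the scene. Friction and masses are not known exactly. Their poses are not given: they have to be found in the camera images.
- cap: Loose red winged cap, about 0.1 kg, standing on the table. Origin: centre of its underside, z up. Grey plug 36 mm in diameter, z 0 to 14 mm; flange 60 mm in diameter, z 14 to 20; wings above. Two brass lugs at the plug's foot on +x and -x, in line with the wings: out to 24 mm from the axis, 8 mm wide, z 0.5 to 5.5. A half turn makes no difference.
- wings (a point): Top of the cap's grip at its middle, 42 mm above the cap's origin, axes as the cap's. The wings are one upright bar along x, 64 mm long over the tips, 10 mm thick across y, 22 mm high in the middle 28 mm and 28 mm towards the tips. Pinch it from above across its 10 mm.
- neck: Filler neck on the steamer, a steel collar 67 mm in diameter and 22 mm high with a 40 mm hole. Origin: centre of its rim; axes as the steamer's. Two opposite slots, 11 mm wide, white marks, run out from the hole. The collar is screwed in, so its clock position is not measured: slots at 153 (and 333) deg anticlockwise from x, up to 17 deg either way. Red marks: the locked wings' line.
- plate (a point): Centre of the sprung black plate's top, 6 mm below the rim. Heights of the cap's origin from the rim: 0 lugs standing on the collar; -6 mm lugs in the slots, plug on the plate (spring 7 N); below -12.5 the lugs pass under the collar and the cap can turn; -14 flange on the rim, hard stop (spring 12 N). It turns only clockwise, 75 deg from slots to a hard stop; let go there it rises to -10 mm, locked.
- steamer: Boiler unit of the garment steamer, heavy, immovable: white box 280 mm along x, 210 mm along y, its top 145 mm above the table; origin on the table under its centre, z up. The neck stands on top at x -55, y -40 mm, its rim 167 mm above the table. Black ribbed rest on the +x half.
- handle: Black carrying handle on the steamer, beside the neck on its +y side: bar along x, 150 mm long, 20 mm wide, underside 37 and top 55 mm above the origin, which lies on the steamer's top under the bar's middle (22 mm below the rim's height); legs at both ends. Its near face is 39 mm from the neck's axis: the wing tips sweep past 7 mm away.
- can: Drinks can, green and aluminium, 66 mm in diameter, 120 mm high, origin at the centre of its underside. Leave alone.
- jug: Blue plastic jug with a handle at its side (+y), open at the top, 96 mm in diameter, 130 mm high, origin at the centre of its underside. Leave alone.
- brush: Flat brush with a dark wooden handle and a grey head, 200 mm long, lying on the table along its x axis, origin under its middle. Leave alone.
Mind the look-alikes: they are no part of the job. Of the things that look like the cap, the largest one is meant.

How it is judged:
By the outcome, as a careful person would: the job done as asked, in the order asked, and still so for the second after the job is handed in, with the robot touching nothing.
It also fails if it takes over 72 s, if anything falls off the work surface, if the arm or the gripper's body presses on something with over 40 N, if the wrist force passes 120 N, or if a joint passes its speed limit or range.

ROBOT

A 6-joint arm with a two-finger parallel gripper is mounted at the origin on the work surface. World frame = base frame: x ahead of the robot, y to its left, z up, the work surface at z = 0. Lengths are in m, angles in degrees, forces in N, time in s.
With the tool pointing down it reaches from about 0.325 to 0.775 m from the base axis. Payload 5.5 kg.
Tool frame: the origin (TCP) lies at the centre of the arm's flange, where the gripper is bolted on; the fingertips stand 182 mm ahead of it and the grasp point (between the pads) lies 163 mm ahead of it; z points along the fingers, y is the direction in which the jaws open and shut (so a half turn about z gives the same grasp; the last joint's range is limited). The gripper opens to 88 mm and grips with 3 to 60 N. Pads are 20 mm wide; open, the fingers measure 115 mm over their backs; the gripper's body (75 mm by 178 mm) begins 61 mm behind the grasp point.
Start: joints at [69.803, 5.22, 70.514, -0, 104.267, -3.249], TCP at [0.175, 0.574, 0.405] pointing down, gripper open.
Joint ranges: [-164.24, 164.24], [-49.07, 125.15], [9.68, 141.18], [-86.29, 266.29], [3.28, 154.24], [-151.56, 151.56]. Speed limits (degrees/s): [147.25, 147.25, 172.46, 180, 180, 180].

INTERFACE

Orientations are given as [roll, pitch, yaw] about the fixed x, y, z axes, in that order (R = Rz(yaw) Ry(pitch) Rx(roll)).
In Python, from station import r gives the robot as it stands. The module is installed in compiled form; this text tells all that it offers. Calls block until the motion is done:
- r.reach(position, orientation): joint-space move of the TCP to a pose.
- r.servo_line(position, rotation=None, speed=0.15): straight line of the TCP; rotation=None keeps the orientation; speed is the mean speed in m/s.
- r.move_joints(angles): joint-space move.
- r.let_go() and r.grab(squeeze=None): open the fingers fully, or close them until they stop; squeeze is the grip in N (None keeps the last).
- r.wait(seconds).
- r.inverse_kinematics(position, orientation): joint angles nearest the present ones, or None.
- r.sense(): the state.
- r.snapshot(name): name is "scene" or "top"; returns a dict with "frame" (400x640x3 uint8, red, green, blue), "fx", "fy", "cx", "cy" (pixels), "dist_coeffs" ([k1, k2, p1, p2, k3] as OpenCV has them; the pictures are not rectified), "R" (3x3) and "t" (3): a world point X has camera coordinates R X + t. Camera axes: x right, y down, z forward; pixel columns grow to the right and rows downward; lengths in m; the calibration is good to about 2 mm. A picture is of the moment at which its call begins. There is no depth.
A pose or a line that the arm cannot do raises r.IKError and nothing moves.
- r.hand_in(): hands the job in, once; it reports no verdict.
The state is a dict: "clock": time; "joints": joint angles; "joint_vel": joint speeds; "joint_torque": joint torques, N m; "tcp_pos": TCP position; "orientation": TCP orientation; "contact_force": force on the tool from outside, world axes, zero at the start; "torque": the same for the moment, N m; "opening": finger opening in m.
Only numpy, scipy, OpenCV 4.12 (cv2) and the standard library are available. Lean on these libraries where they do the work, as an engineer would, in place of code of your own. Each camera call takes 0.05 s, during which the arm holds its last target.

## Working session

There is one attempt and no reset: what is moved stays moved. The work goes in short steps, each a Python script; the robot and the scene stay as the last script left them, time stands still between calls to the robot, and variables do not carry over. Pictures are saved under pics/ and viewed, and the job is handed in when it is done.

```bash
mkdir -p pics; python3 - <<'E'
from station import r
import cv2,numpy as np,pickle
for n in("scene","top"):
    s=r.snapshot(n); pickle.dump(s,open(n+".pkl","wb"))
    cv2.imwrite(f"pics/{n}0.png",s["frame"][:,:,::-1])
    print(n,s["fx"],s["cx"],s["cy"],s["dist_coeffs"],np.round(-np.array(s["R"]).T@s["t"],3))
print(r.sense())
E
```

```text
scene 442.36753173032326 326.35134024862543 199.07481805752386 [-0.11293213  0.          0.          0.          0.        ] [1.517 0.386 0.804]
top 439.2813539093883 317.8098765194535 199.95102844152066 [0.00818396 0.         0.         0.         0.        ] [0.503 0.008 1.189]
{'clock': 0.1, 'joints': array([ 6.98033728e+01,  5.25904853e+00,  7.05740614e+01, -8.45350563e-04,
        1.04264986e+02, -3.24683824e+00]), 'joint_vel': array([ 0.03029331, -0.12084678, -0.10119605,  0.05514922, -0.01618456,
        0.02638263]), 'joint_torque': array([ 1.58470237e-03, -4.47858310e+01, -4.07570243e+01,  7.00583146e-02,
        2.84711685e-02, -8.95427638e-05]), 'tcp_pos': array([0.17492643, 0.57399693, 0.40362607]), 'orientation': array([-1.79902015e+02, -4.73761361e-03,  1.63049999e+02]), 'contact_force': array([ 0.11183226,  0.2921115 , -0.37024238]), 'torque': array([ 0.02084015, -0.0405563 , -0.00632174]), 'opening': 0.08735952872428872}
```

View pics/scene0.png

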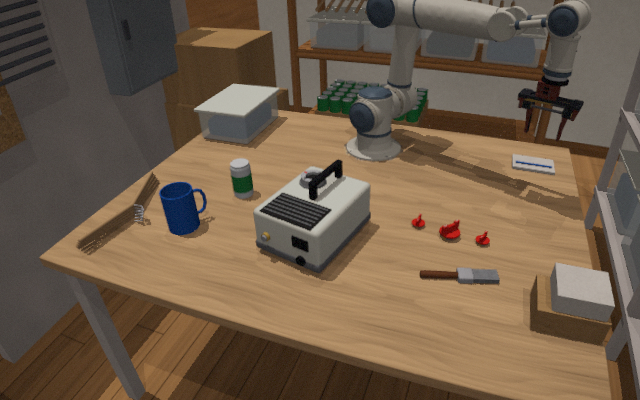

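View pics/top0.png

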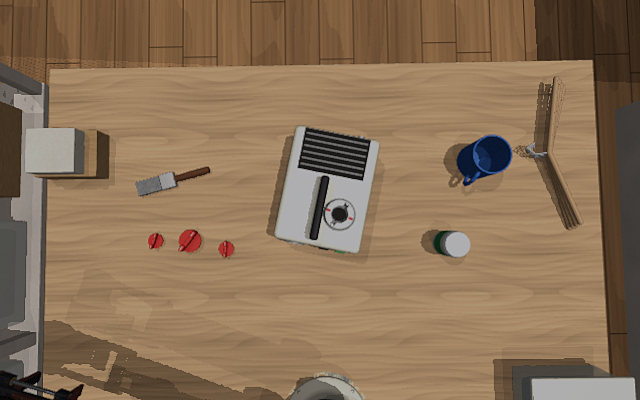

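The top view shows the steamer at about (328,188), the neck at (340,214), and three red caps at (155,241), (190,241) and (227,249). The middle one is the largest. I'll enlarge both areas.

```bash
python3 - <<'E'
import cv2,pickle,numpy as np
t=pickle.load(open("top.pkl","rb"))["frame"][:,:,::-1]; s=pickle.load(open("scene.pkl","rb"))["frame"][:,:,::-1]
def crop(im,x,y,w,h,k): return cv2.resize(im[y:y+h,x:x+w],None,fx=k,fy=k,interpolation=cv2.INTER_CUBIC)
a=crop(t,310,184,60,60,9); cv2.imwrite("pics/c_neck.png",a)
cv2.imwrite("pics/c_cap.png",crop(t,140,220,100,50,8))
cv2.imwrite("pics/c_st.png",crop(t,265,115,125,145,4))
cv2.imwrite("pics/c_scene.png",np.vstack([crop(s,250,155,130,55,6),]))
cv2.imwrite("pics/c_scap.png",crop(s,405,205,95,45,8))
E
```

```text
(no output)
```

View pics/c_neck.png

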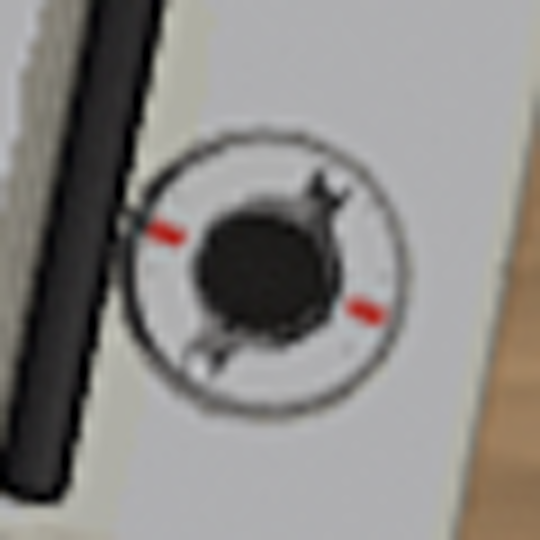

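View pics/c_cap.png

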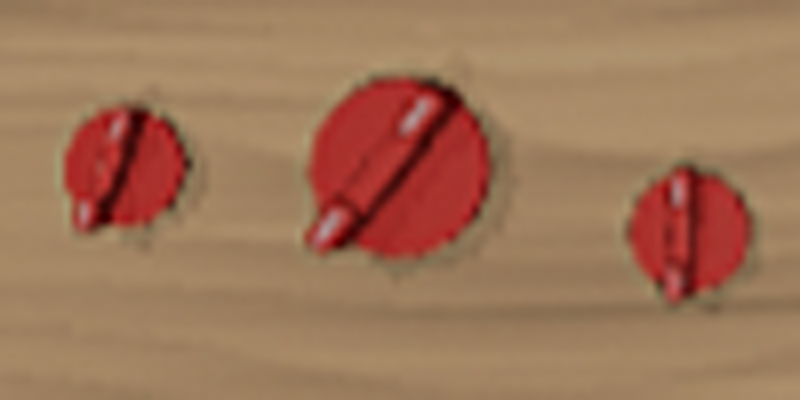

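View pics/c_st.png

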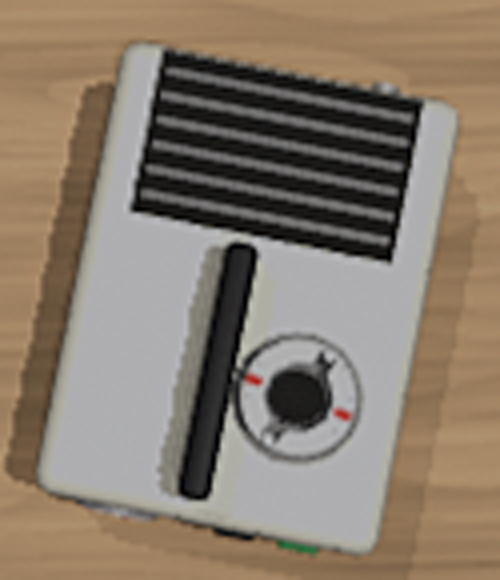

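View pics/c_scene.png

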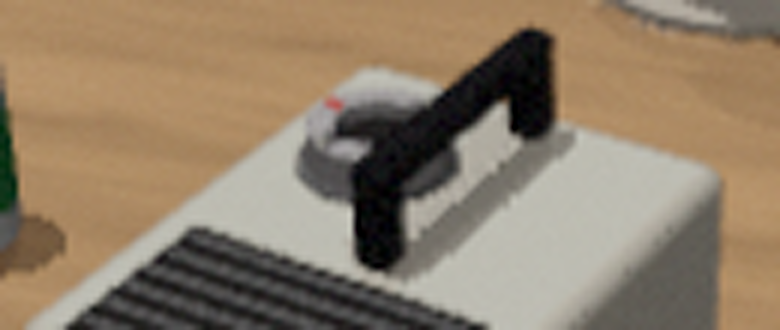

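View pics/c_scap.png

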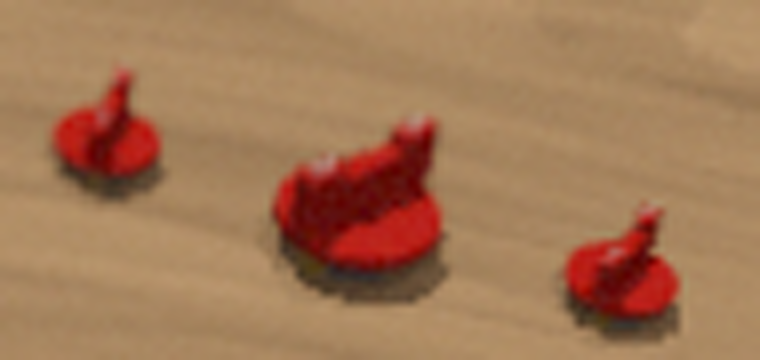

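```bash
cat > h.py <<'E'
import cv2,pickle,numpy as np
def load(n): return pickle.load(open(n+".pkl","rb"))
def K(c): return np.array([[c["fx"],0,c["cx"]],[0,c["fy"],c["cy"]],[0,0,1.]])
def back(c,u,v,z):
    p=cv2.undistortPoints(np.array([[[u,v]]],float),K(c),np.array(c["dist_coeffs"],float))[0,0]
    R=np.array(c["R"]);C=-R.T@np.array(c["t"]);d=R.T@np.array([p[0],p[1],1])
    return (C+d*(z-C[2])/d[2])
def proj(c,X):
    return cv2.projectPoints(np.array(X,float).reshape(-1,1,3),cv2.Rodrigues(np.array(c["R"]))[0],np.array(c["t"],float),K(c),np.array(c["dist_coeffs"],float))[0][:,0]
def crop(im,x,y,w,h,k): return cv2.resize(np.ascontiguousarray(im[y:y+h,x:x+w,::-1]),None,fx=k,fy=k,interpolation=cv2.INTER_CUBIC)
E
python3 - <<'E'
from h import *
c=load("top")
def b(u,v,z,x0,y0,k): return back(c,x0+(u+.5)/k-.5,y0+(v+.5)/k-.5,z)
ang=lambda a,b_: np.degrees(np.arctan2(*(b_-a)[1::-1]))
f=lambda u,v,z:b(u,v,z,140,220,8)
print("cap",f(400.5,167.5,.02)); w1,w2=f(325,231,.048),f(423,112,.048); print(w1,w2,(w1+w2)/2,ang(w1,w2),np.linalg.norm(w1-w2))
n=lambda u,v,z=.167:b(u,v,z,310,184,9)
print("neck",n(267,272.5)); print("slots",ang(n(208,355),n(328,195)),"red",ang(n(166,233),n(366,312)),(n(208,355)+n(328,195))/2,(n(166,233)+n(366,312))/2)
g=lambda u,v,z=.145:b(u,v,z,265,115,4)
cs=[g(125,42),g(458,107),g(375,553),g(38,490)]
for p in cs: print("corner",p)
print(sum(cs)/4, "sides",ang(cs[1],cs[2]),ang(cs[0],cs[3]),ang(cs[0],cs[1]),ang(cs[3],cs[2]))
print("handle",ang(g(195,490,.2),g(241,252,.2)),g(195,497,.2),g(241,243,.2))
E
```

```text
cap [0.46866367 0.35260725 0.02      ]
[0.44942224 0.36871289 0.048     ] [0.48728314 0.33708872 0.048     ] [0.46835269 0.3529008  0.048     ] -39.87108001106191 0.04933088397402329
neck [ 0.52927133 -0.03882055  0.167     ]
slots -37.88065492580432 red -112.48496658180115 [ 0.52864423 -0.03908438  0.167     ] [ 0.52928303 -0.03854396  0.167     ]
corner [0.7447729  0.06043728 0.145     ]
corner [ 0.70202392 -0.13869723  0.145     ]
corner [ 0.43687722 -0.08335043  0.145     ]
corner [0.47710334 0.11545996 0.145     ]
[ 0.59019434 -0.01153761  0.145     ] sides 168.20936664627942 168.383978830795 -102.11601913972729 -101.43846315244816
handle -11.846091929934403 [0.47316127 0.02171944 0.2       ] [ 0.61594378 -0.00648042  0.2       ]
```

Both estimates agree: steamer yaw is about -11.7°, and the slots lie at about -38° in world, 334° in the steamer frame. I'll cross-check with overlays in both cameras.

```bash
cat >> h.py <<'E'
def circ(cx,cy,z,r_,n=72):
    a=np.linspace(0,2*np.pi,n);return np.c_[cx+r_*np.cos(a),cy+r_*np.sin(a),0*a+z]
def draw(img,c,X,x0,y0,k,col):
    p=proj(c,X); q=((p-[x0,y0]+.5)*k-.5); cv2.polylines(img,[np.round(q*8).astype(np.int32)],False,col,1,cv2.LINE_AA,3)
def bar(cx,cy,z,a,L,W):
    a=np.radians(a);u=np.array([np.cos(a),np.sin(a)]);v=np.array([-u[1],u[0]])
    P=[np.array([cx,cy])+s*u*L/2+t*v*W/2 for s,t in((1,1),(-1,1),(-1,-1),(1,-1),(1,1))]
    return np.c_[np.array(P),np.full(5,z)]
E
python3 - <<'E'
from h import *
cap=(.4686,.3527);neck=(.5291,-.0389)
G=(0,255,0);Y=(255,255,0)
def do(cn,win,k,items):
    c=load(cn);x,y,w,h=win;im=crop(c["frame"],x,y,w,h,k)
    for X,col in items: draw(im,c,X,x,y,k,col)
    return im
ci=[(circ(*cap,.02,.03),G),(bar(*cap,.048,-40,.064,.01),Y),(circ(*cap,.0,.018),(255,0,255))]
ni=[(circ(*neck,.167,.0335),G),(circ(*neck,.167,.020),Y),(bar(*neck,.167,-37.9,.056,.011),Y),(circ(*neck,.145,.0335),(255,0,255))]
a=do("top",(170,220,40,40),9,ci);b=do("scene",(430,212,40,40),9,ci)
d=do("top",(318,192,42,42),9,ni);e=do("scene",(290,160,42,42),9,ni)
f=lambda i:cv2.resize(i,(378,290))
o=np.vstack([np.hstack([cv2.resize(a,(380,290)),cv2.resize(b,(380,290))]),np.hstack([cv2.resize(d,(380,290)),cv2.resize(e,(380,290))])])
cv2.imwrite("pics/ov.png",o)
E
```

```text
(no output)
```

View pics/ov.png

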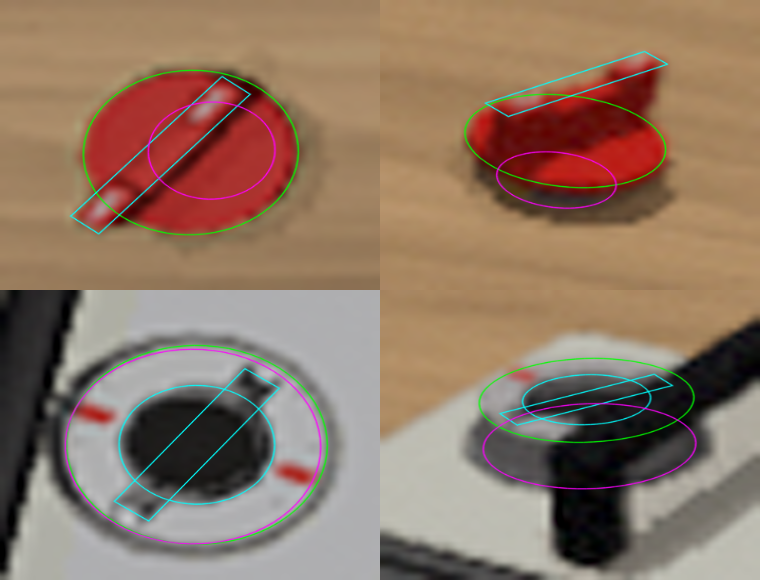

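The overlays fit within about 1 px in both views. Cap is at (0.4686, 0.3527) with yaw about -40°, and the neck is at (0.529, -0.039). Next is the pick.

```bash
python3 - <<'E'
from station import r
from h import *
print(r.inverse_kinematics([.4686,.3527,.30],[180,0,140]), r.inverse_kinematics([.5291,-.0389,.40],[180,0,142]),r.inverse_kinematics([.5291,-.0389,.36],[180,0,67]))
r.reach([.4686,.3527,.30],[180,0,140])
r.servo_line([.4686,.3527,.2075],speed=.08)
s=r.sense();print(s["clock"],s["tcp_pos"],s["orientation"],s["contact_force"])
c=r.snapshot("top");pickle.dump(c,open("t1.pkl","wb"));cv2.imwrite("pics/t1.png",crop(c["frame"],140,190,110,90,7))
c=r.snapshot("scene");cv2.imwrite("pics/s1.png",crop(c["frame"],400,150,110,100,7))
E
```

```text
[ 33.64423573   3.39267597  83.02386755   0.          93.58345648
 -16.35576427] [ -7.87931985  -5.5511033   81.73353905   0.         103.81756425
 -59.87931985] [-7.87931985e+00 -5.76173857e+00  8.59768593e+01 -2.54444375e-14
  9.97848792e+01  1.51206801e+01]
2.8333 [0.46880242 0.35283879 0.20833409] [1.79924905e+02 2.09463254e-02 1.39998962e+02] [0.65740607 0.33336726 0.22926073]
```

View pics/s1.png

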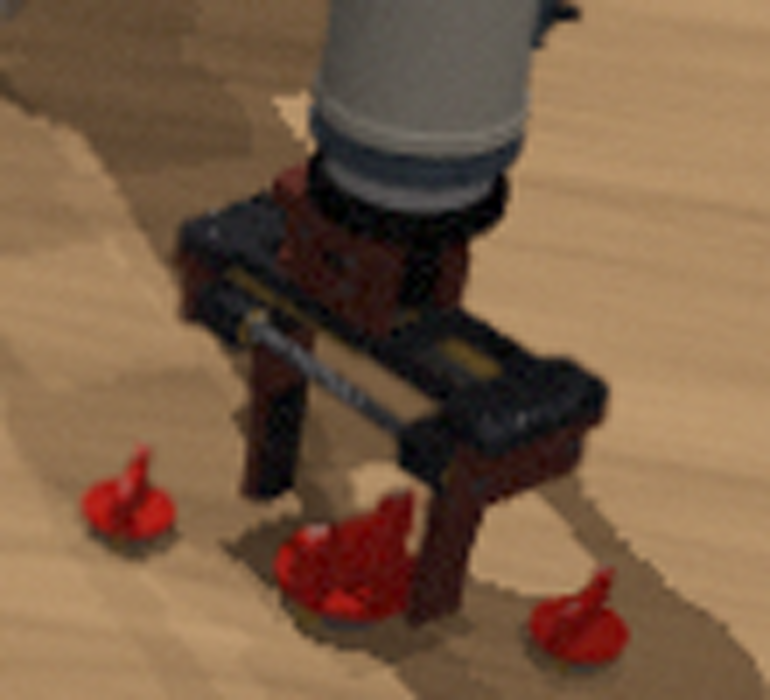

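The fingers straddle the wings (cap at about (345,570) in the crop) and are clear of the small caps. Grip, lift and carry above the neck.

```bash
python3 - <<'E'
from station import r
from h import *
r.grab(25)
s=r.sense();print(s["clock"],s["tcp_pos"],s["contact_force"],s["opening"])
p=s["tcp_pos"]
r.servo_line([p[0],p[1],.48],speed=.2)
s=r.sense();print(s["clock"],s["tcp_pos"],s["contact_force"],s["opening"])
r.reach([.5291,-.0389,.48],[180,0,142])
r.wait(.3)
s=r.sense();print(s["clock"],s["tcp_pos"],s["orientation"],s["contact_force"],s["torque"],s["opening"])
c=r.snapshot("top");pickle.dump(c,open("t2.pkl","wb"));cv2.imwrite("pics/t2.png",crop(c["frame"],280,150,110,90,7))
c=r.snapshot("scene");pickle.dump(c,open("s2.pkl","wb"));cv2.imwrite("pics/s2.png",crop(c["frame"],260,90,110,110,7))
E
```

```text
4.1083 [0.4685698  0.35265719 0.20733901] [ 0.33048163  0.64496304 -0.09699212] 0.009720010505023155
5.625 [0.46866649 0.35270528 0.4787076 ] [-0.69163199  0.72527879 -1.22979608] 0.009629071013317543
7.3917 [ 0.52921759 -0.03825078  0.47995945] [ 1.79999674e+02 -4.92661559e-03  1.42063988e+02] [ 0.38492804 -1.38728747 -0.46675922] [-0.05239165 -0.00615706 -0.01185287] 0.009964109864032768
```

View pics/s2.png

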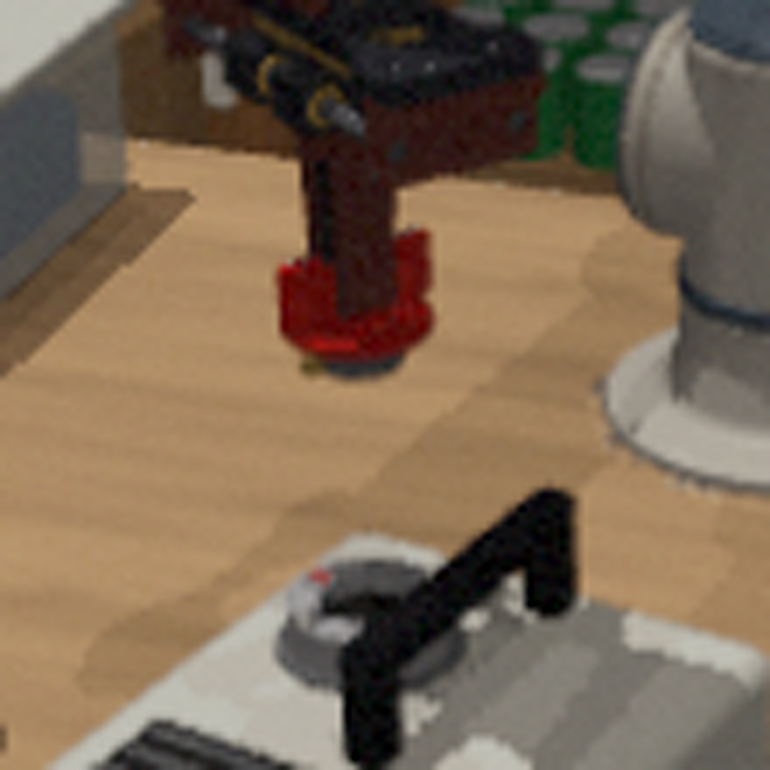

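View pics/t2.png

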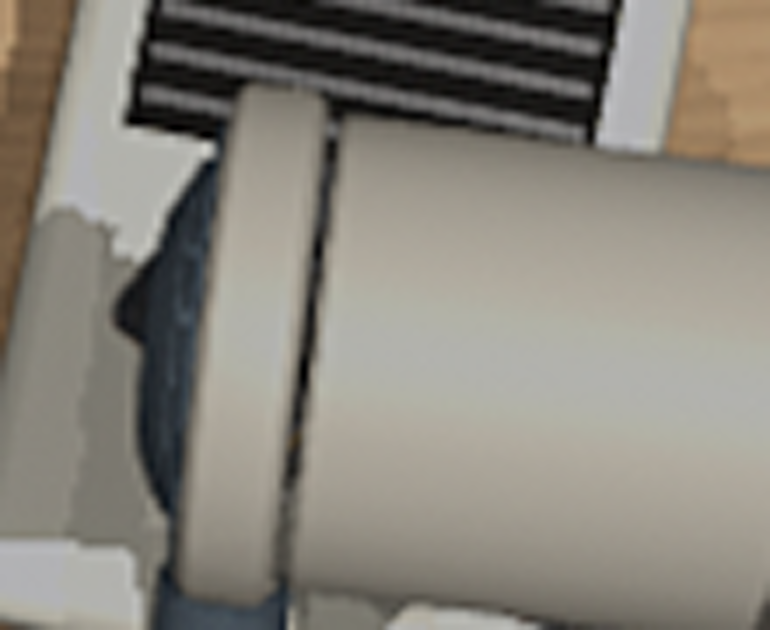

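```bash
python3 - <<'E'
from h import *
c=load("s2");cap=(.5292,-.03825);neck=(.5291,-.0389);z=.480-.2073
G=(0,255,0);Y=(255,255,0)
def do(win,k,items):
    x,y,w,h=win;im=crop(c["frame"],x,y,w,h,k)
    for X,col in items: draw(im,c,X,x,y,k,col)
    return im
a=do((290,115,42,36),9,[(circ(*cap,z+.02,.03),G),(bar(*cap,z+.048,142,.064,.01),Y),(circ(*cap,z,.018),(255,0,255))])
b=do((290,160,42,36),9,[(circ(*neck,.167,.0335),G),(circ(*neck,.167,.02),Y),(circ(*neck,.145,.0335),(255,0,255))])
cv2.imwrite("pics/ov2.png",np.hstack([a,b]))
E
```

```text
(no output)
```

View pics/ov2.png

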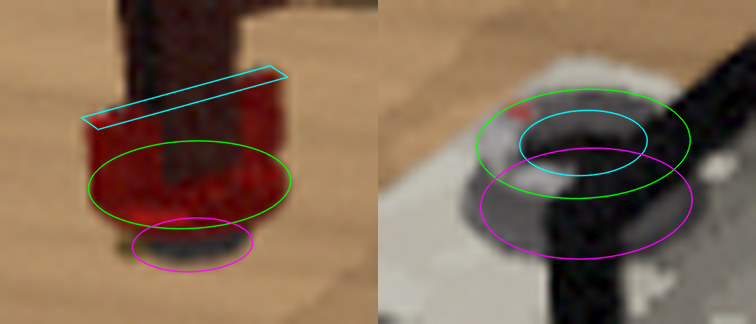

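The cap sits square in the grip and agrees with the prediction to about 1 mm. I'll descend by feel.

```bash
cat >> h.py <<'E'
def st(r,n=4):
    F=[];P=[];T=[]
    for _ in range(n):
        s=r.sense();F.append(s["contact_force"]);P.append(s["tcp_pos"]);T.append(s["torque"]);r.wait(.02)
    return np.mean(P,0),np.mean(F,0),np.mean(T,0),s
E
python3 - <<'E'
from station import r
from h import *
X,Y=.5291,-.0389
r.servo_line([X,Y,.385],speed=.1); r.wait(.3)
p,F0,T0,s=st(r,8); print(s["clock"],p,F0,T0)
X2,Y2=X+(X-p[0]),Y+(Y-p[1])
pickle.dump((F0,T0),open("bias.pkl","wb"))
z=.380
while z>.3685:
    r.servo_line([X2,Y2,z],[180,0,142],speed=.03)
    p,F,T,s=st(r); print(round(s["clock"],2),round(z,4),np.round(p,4),np.round(F-F0,1),np.round(T-T0,2))
    if F[2]-F0[2]>6 or np.linalg.norm((F-F0)[:2])>6: break
    z-=.0015
E
```

```text
9.0083 [ 0.52912526 -0.03890445  0.38526623] [-0.03975533 -0.05989123 -0.52828462] [-0.03266349  0.0138248   0.01044859]
9.39 0.38 [ 0.529  -0.0389  0.3796] [-0.   0.2 -0.1] [ 0.    0.01 -0.01]
9.71 0.3785 [ 0.5291 -0.0389  0.3784] [ 0.2  0.2 -0.4] [-0.02  0.01 -0.  ]
10.03 0.377 [ 0.5291 -0.0389  0.3769] [-0.2 -0.   0.1] [-0.02  0.   -0.02]
10.34 0.3755 [ 0.5291 -0.0389  0.3754] [-0.2 -0.1  0.1] [ 0.03 -0.01  0.  ]
10.66 0.374 [ 0.5291 -0.0389  0.3739] [-0.   0.3 -0.3] [-0.02  0.02 -0.02]
10.97 0.3725 [ 0.5291 -0.0389  0.3724] [0.4 0.  0.1] [ 0.01 -0.03 -0.02]
11.29 0.371 [ 0.5291 -0.0389  0.3709] [-0.2  0.1 -0.1] [-0.01 -0.03 -0.01]
11.61 0.3695 [ 0.5291 -0.0389  0.3694] [ 0.2  0.4 -0.2] [ 0.   -0.02  0.01]
```

No contact as it passed rim level (0.374), so the lugs appear to be in the slots. Continuing onto the sprung plate.

```bash
python3 - <<'E'
from station import r
from h import *
F0,T0=pickle.load(open("bias.pkl","rb"))
X,Y=.5291,-.0389
z=.3685
while z>.3595:
    r.servo_line([X,Y,z],[180,0,142],speed=.03)
    p,F,T,s=st(r); print(round(s["clock"],2),round(z,4),np.round(p,4),np.round(F-F0,1),np.round(T-T0,2),round(s["opening"],4))
    if F[2]-F0[2]>16 or np.linalg.norm((F-F0)[:2])>8: break
    z-=.001
E
```

```text
11.93 0.3685 [ 0.5291 -0.0389  0.3685] [-0.   0.1 -0.1] [-0.01  0.   -0.03] 0.0096
12.24 0.3675 [ 0.5291 -0.0389  0.3683] [-0.8  0.5  4.5] [0.03 0.22 0.  ] 0.0095
12.56 0.3665 [ 0.529  -0.0389  0.3676] [-1.5  0.7  6.3] [ 0.06  0.37 -0.01] 0.0097
12.88 0.3655 [ 0.529  -0.0389  0.3667] [-2.1  0.3  7.5] [ 0.06  0.39 -0.02] 0.0097
13.19 0.3645 [ 0.529  -0.0389  0.3659] [-2.1  0.8  7.9] [ 0.05  0.44 -0.02] 0.01
13.51 0.3635 [ 0.529  -0.0389  0.365 ] [-2.2 -0.   8.7] [0.08 0.48 0.01] 0.0099
13.82 0.3625 [ 0.529  -0.0389  0.3642] [-2.2  0.5  8.6] [ 0.09  0.55 -0.01] 0.0099
14.14 0.3615 [ 0.5289 -0.0389  0.3633] [-2.4  0.3  9.1] [0.1  0.59 0.02] 0.0097
14.46 0.3605 [ 0.5289 -0.0389  0.3624] [-2.5  0.3 10.2] [0.08 0.61 0.01] 0.0095
```

Plate contact came at 0.3683, as predicted, with the spring rising from 7 to 10 N. A small side load in -x remains, so I'll shift a little to relieve it and press on to the flange stop.

```bash
python3 - <<'E'
from station import r
from h import *
F0,T0=pickle.load(open("bias.pkl","rb"))
X,Y=.5291,-.0389
z=.3605
for X in (.5287,.5283):
    r.servo_line([X,Y,z],[180,0,142],speed=.03)
    p,F,T,s=st(r,6); print(round(s["clock"],2),X,np.round(p,4),np.round(F-F0,1),np.round(T-T0,2),round(s["opening"],4))
z-=.001
while z>.356:
    r.servo_line([X,Y,z],[180,0,142],speed=.03)
    p,F,T,s=st(r); print(round(s["clock"],2),round(z,4),np.round(p,4),np.round(F-F0,1),np.round(T-T0,2),round(s["opening"],4))
    if F[2]-F0[2]>15.5 or np.linalg.norm((F-F0)[:2])>8: break
    z-=.0007
E
```

```text
14.81 0.5287 [ 0.5287 -0.0389  0.3626] [-1.7  0.8  9.6] [0.08 0.38 0.01] 0.0099
15.16 0.5283 [ 0.5284 -0.0388  0.3628] [-0.5  0.7  9.7] [ 0.1   0.16 -0.01] 0.0097
15.47 0.3595 [ 0.5284 -0.0389  0.3618] [-0.7  0.6 10.3] [ 0.08  0.17 -0.03] 0.0096
15.79 0.3588 [ 0.5284 -0.0389  0.3612] [-0.4  0.1 10.5] [ 0.11  0.21 -0.04] 0.0098
16.11 0.3581 [ 0.5284 -0.0388  0.3606] [-0.8  0.1 10.6] [ 0.08  0.24 -0.01] 0.0101
16.43 0.3574 [ 0.5284 -0.0388  0.3603] [-0.9  0.5 12.5] [ 0.14  0.33 -0.01] 0.0094
16.74 0.3567 [ 0.5283 -0.0388  0.3603] [-2.   1.1 15. ] [0.17 0.52 0.  ] 0.0098
17.06 0.356 [ 0.5282 -0.0388  0.3602] [-2.3  1.2 16.9] [ 0.16  0.69 -0.01] 0.0099
```

The flange stop was reached at 0.3603 (-14 mm). I'll ease off slightly and turn clockwise, watching the torque.

```bash
python3 - <<'E'
from station import r
from h import *
F0,T0=pickle.load(open("bias.pkl","rb"))
X,Y,z=.5282,-.0389,.3572
yaw=142
r.servo_line([X,Y,z],[180,0,yaw],speed=.03)
while yaw>64:
    yaw-=5 if yaw>77 else 1.5
    r.servo_line([X,Y,z],[180,0,yaw],speed=.03); r.wait(.06)
    p,F,T,s=st(r,3); print(round(s["clock"],2),yaw,round(s["orientation"][2],2),np.round(p,4),np.round(F-F0,1),np.round(T-T0,2),round(s["opening"],4))
    if abs(T-T0)[2]>.5 or np.linalg.norm((F-F0)[:2])>8 or F[2]-F0[2]>25: break
E
```

```text
17.67 137 136.99 [ 0.5283 -0.0389  0.3603] [-1.   0.5 12.8] [ 0.06  0.25 -0.08] 0.0101
18.02 132 131.98 [ 0.5284 -0.039   0.3603] [-0.3 -0.4 12.1] [-0.02  0.23 -0.05] 0.0099
18.38 127 126.98 [ 0.5284 -0.0391  0.3603] [-0.3 -0.7 12.6] [-0.09  0.26 -0.11] 0.0096
18.74 122 121.98 [ 0.5283 -0.0391  0.3603] [-1.2 -0.4 12.7] [-0.1   0.24 -0.07] 0.0101
19.1 117 116.97 [ 0.5283 -0.0391  0.3603] [-0.3 -0.4 12.7] [-0.1   0.29 -0.11] 0.0097
19.46 112 111.97 [ 0.5283 -0.0391  0.3603] [-0.3 -0.6 12.3] [-0.12  0.28 -0.08] 0.01
19.82 107 106.98 [ 0.5283 -0.0391  0.3603] [-0.6 -1.1 11.6] [-0.13  0.31 -0.09] 0.0098
20.18 102 101.97 [ 0.5283 -0.0391  0.3603] [-0.7 -0.8 12.8] [-0.14  0.28 -0.07] 0.0101
20.53 97 96.98 [ 0.5283 -0.0391  0.3603] [-0.5 -0.6 12.2] [-0.15  0.32 -0.11] 0.0103
20.89 92 91.98 [ 0.5283 -0.0391  0.3603] [-0.8 -0.7 12.3] [-0.08  0.29 -0.12] 0.0097
21.25 87 86.98 [ 0.5283 -0.0391  0.3603] [-0.6 -0.6 12.3] [-0.12  0.31 -0.09] 0.0095
21.61 82 81.98 [ 0.5283 -0.0391  0.3603] [-0.9 -1.  13.1] [-0.13  0.34 -0.07] 0.0099
21.97 77 76.98 [ 0.5283 -0.0391  0.3603] [-1.1 -0.6 13.2] [-0.12  0.36 -0.1 ] 0.0097
22.32 75.5 75.49 [ 0.5283 -0.0391  0.3603] [-0.3 -0.9 12.3] [-0.14  0.34 -0.03] 0.0099
22.68 74.0 73.98 [ 0.5283 -0.0391  0.3603] [-0.9 -0.9 12. ] [-0.13  0.34  0.01] 0.0099
23.04 72.5 72.48 [ 0.5283 -0.0391  0.3603] [-1.3 -1.1 12.9] [-0.12  0.33  0.01] 0.0101
23.4 71.0 70.99 [ 0.5283 -0.0391  0.3603] [-0.9 -0.8 12.6] [-0.12  0.36 -0.  ] 0.0101
23.76 69.5 69.49 [ 0.5283 -0.0391  0.3603] [-0.7 -1.1 12.8] [-0.14  0.37  0.02] 0.0097
24.12 68.0 67.99 [ 0.5283 -0.0391  0.3603] [-0.8 -1.  13. ] [-0.16  0.35  0.  ] 0.0096
24.48 66.5 66.49 [ 0.5283 -0.0391  0.3603] [-1.1 -0.7 12.9] [-0.1   0.37  0.03] 0.0097
24.83 65.0 65.02 [ 0.5283 -0.039   0.3603] [-1.4 -0.7 12.3] [-0.17  0.34  0.37] 0.0099
25.19 63.5 63.54 [ 0.5283 -0.039   0.3602] [-1.3 -1.  12.6] [-0.19  0.35  0.49] 0.0103
```

The torque rises at yaw about 65.5, roughly 76° from the slots, which is the stop. I'll let it rise with the spring and feel whether it's held at -10 mm.

```bash
python3 - <<'E'
from station import r
from h import *
F0,T0=pickle.load(open("bias.pkl","rb"))
X,Y,z=.5282,-.0389,.3595
while z<.3672:
    r.servo_line([X,Y,z],[180,0,64.5],speed=.03); r.wait(.06)
    p,F,T,s=st(r,3); print(round(s["clock"],2),round(z,4),np.round(p,4),np.round(F-F0,1),np.round(T-T0,2),round(s["opening"],4))
    if F[2]-F0[2]<-3: break
    z+=.001
E
```

```text
25.55 0.3595 [ 0.5285 -0.0391  0.361 ] [ 1.7 -1.   7.9] [-0.31 -0.18  0.41] 0.0098
25.91 0.3605 [ 0.5286 -0.0391  0.3611] [ 5.2 -2.9  6. ] [-0.46 -0.8   0.38] 0.0101
26.27 0.3615 [ 0.5286 -0.0391  0.3613] [ 5.4 -3.5  2.6] [-0.54 -1.02  0.39] 0.0097
26.62 0.3625 [ 0.5287 -0.0391  0.3618] [ 6.5 -2.8  1.3] [-0.54 -1.13  0.4 ] 0.0097
26.98 0.3635 [ 0.5287 -0.0391  0.3626] [ 7.1 -3.   0.7] [-0.56 -1.2   0.39] 0.0099
27.34 0.3645 [ 0.5288 -0.0391  0.3634] [ 6.6 -2.4 -0.7] [-0.59 -1.24  0.39] 0.01
27.7 0.3655 [ 0.5288 -0.0392  0.3642] [ 7.1 -2.9 -1.2] [-0.56 -1.28  0.4 ] 0.0097
28.06 0.3665 [ 0.5289 -0.0392  0.3644] [ 8.  -2.6 -4.6] [-0.6  -1.51  0.38] 0.0099
```

It lifted to 0.3643 (-10 mm) and then pulled back, so it's caught and locked. I'll relieve the side load, release and look.

```bash
python3 - <<'E'
from station import r
from h import *
F0,T0=pickle.load(open("bias.pkl","rb"))
for X,z in((.5287,.3648),(.5292,.3645)):
    r.servo_line([X,-.039,z],[180,0,65],speed=.03); r.wait(.06)
    p,F,T,s=st(r,3); print(round(s["clock"],2),np.round(p,4),np.round(F-F0,1),np.round(T-T0,2))
r.let_go()
p,F,T,s=st(r,3); print(round(s["clock"],2),np.round(p,4),np.round(F-F0,1),np.round(T-T0,2),s["opening"])
r.servo_line([p[0],p[1],.50],speed=.12)
r.reach([.42,.25,.5],[180,0,100])
for n in("top","scene"):
    c=r.snapshot(n);pickle.dump(c,open(n+"3.pkl","wb"))
cv2.imwrite("pics/t3.png",crop(load("top3")["frame"],300,174,80,75,8))
cv2.imwrite("pics/s3.png",crop(load("scene3")["frame"],250,150,130,60,6))
print(r.sense()["clock"])
E
```

```text
28.42 [ 0.529  -0.0392  0.3643] [ 4.7 -2.1  2.1] [-0.52 -0.88  0.34]
28.77 [ 0.5292 -0.0392  0.3643] [ 2.6 -3.9  3. ] [-0.62 -0.5   0.33]
30.07 [ 0.5292 -0.039   0.3645] [-0.   0.2  0.5] [-0.03  0.08 -0.01] 0.08780247476799768
32.6583
```

View pics/t3.png

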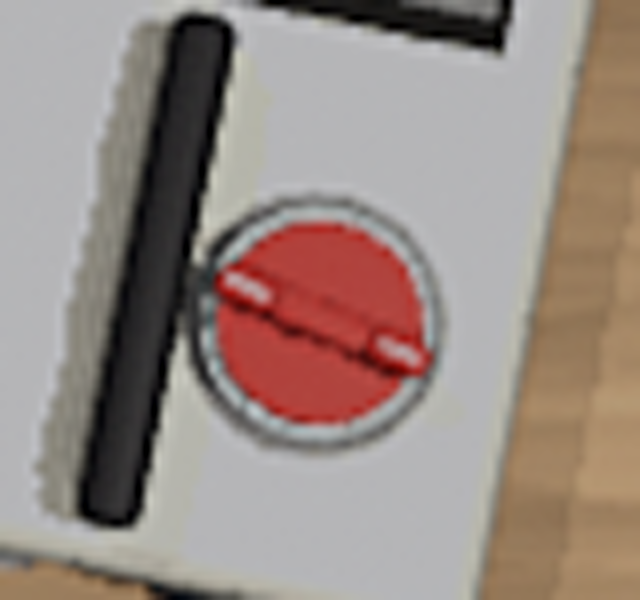

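View pics/s3.png

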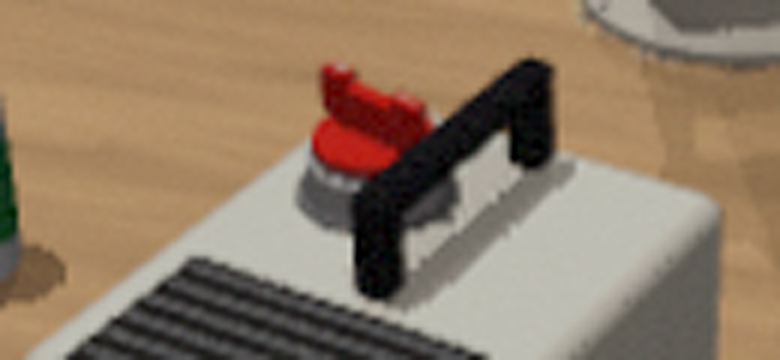

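The cap sits centred in the collar, and the wings run from (248,287) to (401,350) in the crop, along the red-mark line. One last numeric check, and a check that the other objects haven't moved.

```bash
python3 - <<'E'
from station import r
from h import *
c=load("top3");b=lambda u,v,z:back(c,300+(u+.5)/8-.5,174+(v+.5)/8-.5,z)
a,d=b(248,287,.205),b(401,350,.205);print(np.degrees(np.arctan2(*(d-a)[1::-1])),(a+d)/2,b(319,322,.177))
D=np.abs(load("top")["frame"].astype(int)-c["frame"]).max(2)
for n,(x,y,w,h) in dict(brush=(130,160,85,40),can=(425,225,50,40),jug=(445,130,70,60),smallL=(145,230,22,22),smallR=(216,238,22,22),handle=(305,170,20,75)).items(): print(n,(D[y:y+h,x:x+w]>60).sum())
r.hand_in()
E
```

```text
-113.315474632432 [ 0.52929318 -0.03911967  0.205     ] [ 0.529054   -0.03886242  0.177     ]
brush 0
can 0
jug 0
smallL 352
smallR 0
handle 0
the job is handed in; nothing more can be done
```

```bash
python3 - <<'E'
from h import *
cv2.imwrite("pics/f.png",crop(load("top3")["frame"],120,180,140,110,5))
E
```

```text
(no output)
```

View pics/f.png

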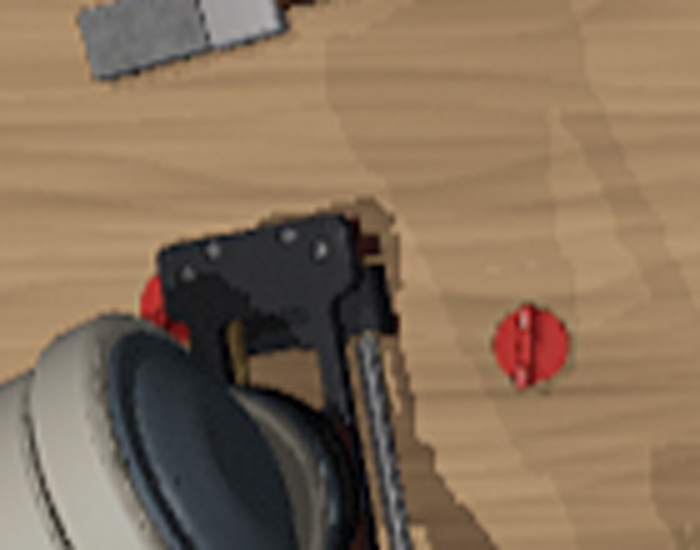

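The red cap is back on the filler neck and locked. I handed the job in soon after my last clock reading of 32.7 s, with the gripper clear of everything.

- **Fitting:** I gripped the large cap by its wings. The lugs dropped into the slots (world yaw 142°) with no contact at the rim. The plate took load at -6 mm, and the flange stop came at -14 mm with a push of at most 17 N.
- **Turning:** I turned it clockwise while pressing. The stop showed as a torque of about 0.4–0.5 N m after about 76°, against the expected 75°.
- **Locking:** The cap rose to -10 mm and resisted a gentle pull of about 4.6 N. A side load of up to 8 N built up as it rose; I eased it before letting go.
- **Last pictures:** The cap is centred on the neck within about 0.5 mm. The wings lie within about 1° of the red marks (-113.3° against -112.5°).
- **Other objects:** The can, jug, brush, handle and the right-hand small cap show no change.
- **One check not met:** The left small cap's area did differ. The parked gripper covers most of it in that picture, and its visible edge is where it was, but I couldn't confirm it fully.

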